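# Clamp the arbor and show the grinding wheel to the inspection camera

### The job

Crank the vise shut, clockwise seen from its red handle, until its rubber-faced jaw grips the steel arbor block firmly; then lift the red grinding wheel off the arbor's spindle and show it to the inspection camera: hold it level in the air with the white mark on its rim facing straight at the lens, the mark at lens height and 80 mm in front of the lens. Finish while still holding it there, gripped and motionless, with the vise still tight. Do not drop the wheel, touch the camera, or disturb the cleaver, the whetstone and the tea glass.

Things in the scene. Friction and masses are not known exactly. Their poses are not given: they have to be found in the camera images.
- vise: Blue machine vise on a wooden riser, fixed to the bench; place and yaw vary. Origin on the bench under it; z up; +x runs along the screw from crank to fixed jaw. Riser 220 x 120 x 30 mm (x -120 to 100); bed top z=50; jaws 80 mm wide (y), tops at z=105; fixed jaw's steel face at x=30. Crank arm at x=-143 to -135; screw axis at y=0, z=80.
- vise_crank (a joint): Crank angle, rad. Positive (right-hand about vise +x, clockwise seen from the crank end) closes the jaw, 12 mm a turn. At angle a the handle is at y=-40 sin(a), z=80+40 cos(a) mm in the vise frame. Starts at 0 to 3; the jaw begins to squeeze the block at about 9.4, is firm from 11.2; hard stop at 11.78. Turns with about 3 N at the handle and stays where left.
- crank_handle (a point): Where to hold the crank: middle of a red, freely spinning sleeve, 16 mm diameter, parallel to the vise's x, 40 mm off the screw axis. This point is at x=-175 mm in the vise frame; the sleeve runs from x=-200 to -145. It can be pinched from above at every angle and led round in a circle, tool pointing down.
- jaw_face: Black rubber face of the moving jaw, 10 x 76 x 45 mm, axes as the vise's; origin at bed level, mid-thickness; its clamping side is 5 mm to the vise's +x. Springy: 5 N per mm of squeeze, that is about 9.5 N per rad of crank after the block is against both jaws.
- arbor: Loose dark steel block 40 x 40 mm, 75 mm high, 0.75 kg, standing on the vise's bed between the jaws, with an upright steel spindle (14 mm diameter, 45 mm high) on its top. Origin: centre of its underside; z up. It starts a few mm off the jaws.
- wheel: Red grinding wheel, 90 mm diameter, 20 mm thick, about 0.35 kg, with a round steel hub (32 mm diameter) rising to 56 mm above the wheel's underside; 17 mm bore. It lies loose on the arbor block, the spindle in its bore. Origin: centre of its underside; z up its axis; +x points to the white mark. Any yaw.
- wheel_hub (a point): On the wheel's axis, 43 mm above its underside: where the gripper's TCP goes to grip the hub from above (fingertips then clear the wheel by 4 mm).
- wheel_mark (a point): Centre of the white painted mark on the wheel's rim, 45 mm from the axis along the wheel's +x, 10 mm above its underside (a 9 mm wide white stripe also runs from it inward on the top face).
- camera: Inspection camera on a fixed stand; place and yaw vary. Origin on the bench under it; z up; it looks level along its own -x. Grey box 60 x 50 x 50 mm, centre 220 mm up, top at 245, with a black lens barrel (40 mm diameter) to x=-60 mm; round pole and 100 mm foot at x=20 mm.
- lens (a point): Centre of the lens front, 220 mm above the bench, axes as the camera's.
- focus (a point): Point 80 mm straight in front of the lens, at lens height: where the wheel's white mark must be. Axes as the camera's (-x is the viewing direction): the wheel's axis then lies 45 mm further along -x.
- cleaver: Bystander: a cleaver lying flat, steel blade 170 x 80 mm, black handle; about 290 mm long, 22 mm high; along its x.
- whetstone: Bystander: grey whetstone 160 x 55 x 25 mm, long in its x.
- tea_glass: Bystander: empty amber tea glass, 60 mm diameter, 85 mm high, standing.
Things that resemble listed ones, but are neither listed nor needed, are in the scene too. There is more than one size of the wheel; the one meant has the size given above.

How it is judged (in metres and radians):
On the way, in this order (a step that is already met when the one before it is completed fails the run):
1. the vise's jaw presses on the arbor block with more than 8 N, and the wheel is still on it (contact force between jaw_face and arbor above 8 N and z of wheel in the frame of arbor below 0.085 m), for 0.3 s.
2. the wheel is lifted clear of the spindle while the vise holds the block (contact force between jaw_face and arbor above 8 N and z of wheel in the frame of arbor above 0.125 m and contact force between the fingers and wheel above 1 N), for 0.1 s.
At the end, for the whole second after the job is handed in: Wheel gripped, still, level within 8 deg, touching nothing else; its mark within 15 mm of the focus point, its axis behind the mark and within 17 mm of the optical axis sideways; jaw presses upright block over 8 N; bystanders within 30 mm, glass standing (distance between wheel_mark and focus below 0.015 m and y of wheel in the frame of focus between -0.017 and 0.017 m and x of wheel in the frame of focus below -0.03 m and angle between wheel's own z axis and vertical below 0.14 rad and contact force between the fingers and wheel above 2 N and linear speed of wheel below 0.02 m/s and contact force between wheel and camera below 0.3 N and contact force between wheel and arbor below 0.3 N and contact force between wheel and vise below 0.3 N and contact force between jaw_face and arbor above 8 N and z of arbor in the frame of vise below 0.056 m and angle between arbor's own z axis and vertical below 0.1 rad and distance of each of cleaver, whetstone, tea_glass from where it was at the start of the episode below 0.03 m and angle between tea_glass's own z axis and vertical below 0.3 rad); the arm keeps its last pose, push and grip.
It fails at once if the wheel was dropped (height (world z) of wheel below 0.08 m).
It fails at once if the camera was touched (contact force between any of the arm, the fingers, wheel and camera above 1 N).
It fails at once if a bystander was disturbed (moved over 30 mm) (distance of any of cleaver, whetstone, tea_glass from where it was at the start of the episode above 0.03 m).
It also fails if it takes over 64 s, if anything falls off the work surface, if the arm or the gripper's body presses on something with over 40 N, if the wrist force passes 120 N, or if a joint passes its speed limit or range.

### The arm

A 6-joint arm with a two-finger parallel gripper is mounted at the origin on the work surface. World frame = base frame: x ahead of the robot, y to its left, z up, the work surface at z = 0. Lengths are in mm, angles in rad, forces in N, time in s.
With the tool pointing down it reaches from about 150 to 775 mm from the base axis. Payload 6.1 kg.
Tool frame: the origin (TCP) lies between the finger pads, 19 mm behind the fingertips; this is the grasp point; z points along the fingers, y is the line along which they close (so a half turn about z gives the same grasp; the last joint's range is limited). The gripper opens to 85 mm and grips with 20 to 120 N. Pads are 22 mm wide; open, the fingers measure 114 mm over their backs; the gripper's body (76 mm by 85 mm) begins 54 mm behind the grasp point. The pads swing forward as they close: fully open they stand 13 mm farther back than shut.
Start: joints at [-1.223, 0.126, -0.04, 1.405, 0, 1.571], TCP at [178.929, -493.551, 249.995] pointing down, gripper open.
Joint ranges: [-2.72, 2.72], [-0.95, 1.95], [-1.27, 1.35], [-1.78, 2.02], [-1.46, 1.47], [-3.14, 3.14]. Speed limits (rad/s): [2.39, 2.39, 3.01, 3.14, 3.14, 3.14].

### API

Orientations are given as a unit quaternion [w, x, y, z].
In Python, from rig import manip gives the robot as it stands. The module is installed in compiled form; this text tells all that it offers.
- The arm moves only by the shell command python3 -m inch 'ROWS' [OPENING] [FORCE]. ROWS is JSON, a list of rows, each an object with "travel": the shift along the tool's x, y, z as a fraction of full scale, a list of three; "yaw": the turn about the tool's z as a fraction of full scale. In form: [{"travel": [x, y, z], "yaw": yaw}, ...]. A call has 1 to 12 rows; each row shifts and turns the commanded pose from where the row before left it, along the tool's axes as they then stand; what a row does not reach is not made up. Full scale, the value 1, is 0.025 m for a shift and 6 degrees for a turn. A row lasts 1/8 s, in which the tool goes at most 62.5 mm and 10.7 degrees, less where a joint would pass 70% of its speed; a pose out of reach is approached as far as the arm can. A call with a number of a shift or a turn outside -1 to 1 is refused whole. A call with a gripper value outside its range is refused whole. OPENING is the closure, from -1 (fully open) to 1 (shut), set as the call begins (- or left out, the last holds). The fingers move at their own pace and stop on an object; FORCE is the grip in N (left out, the last holds). Time passes only in rows, so rows that do not move let the fingers close. It gives the time, the measured TCP pose, the force, the opening and the grip force at its end, in the units of the state.
- manip.read_state(): the state, without advancing time (a new reading comes with each control period).
- manip.snapshot(name): name is "side" or "top"; returns (picture, depth): 480x640x3 uint8, blue, green, red; 480x640 float32, mm along the optical axis (not along the pixel's ray), 0 where there is no reading.
- manip.get_calibration(name): a dict with "fx", "fy", "cx", "cy" (pixels), "cam_to_world" (4x4, takes a point from camera to world coordinates). Camera axes: x right, y down, z forward; pixel columns grow to the right and rows downward; lengths in mm; the calibration is good to about 2 mm. A picture is of the moment at which its call begins. get_calibration takes no time and is no camera call.
- manip.sign_off(): hands the job in; it is judged then, once.
The state is a dict: "time_s": time; "qpos": joint angles; "joint_vel": joint speeds; "tau": joint torques, N m; "position": TCP position; "tcp_rot": TCP orientation; "force": force on the tool from outside, world axes, zero at the start; "torque": the same for the moment, N m; "finger_gap": finger opening in mm; "finger_force": force on a finger pad.
Only numpy, scipy, OpenCV 4.12 (cv2) and the standard library are available. Lean on these libraries where they do the work, as an engineer would, in place of code of your own. Each camera call takes 0.05 s, during which the arm holds its last target. There are 200 camera calls.

## Working session

There is one attempt and no reset: what is moved stays moved. The work goes in short steps, Python scripts to look and compute and a shell command to move; the robot and the scene stay as the last step left them, time stands still between calls to the robot, and variables do not carry over. Pictures are saved under pics/ and viewed, at most 10 in all, crops included, and the job is handed in when it is done.

```bash
mkdir -p pics; python3 - <<'E'
from rig import manip
import cv2,numpy as np
for n in("top","side"):
    p,d=manip.snapshot(n); cv2.imwrite(f"pics/{n}0.png",p); np.save(f"{n}0.npy",d)
    c=manip.get_calibration(n); print(n,c["fx"],c["fy"],c["cx"],c["cy"]); print(np.round(c["cam_to_world"],3))
s=manip.read_state(); print(s)
E
```

```text
top 583.5544730707209 583.5544730707209 320.9309793567732 234.43740603965603
[[ 1.100000e-02 -9.860000e-01  1.660000e-01  3.363050e+02]
 [-1.000000e+00 -1.500000e-02 -2.400000e-02  4.588800e+01]
 [ 2.600000e-02 -1.650000e-01 -9.860000e-01  1.384731e+03]
 [ 0.000000e+00  0.000000e+00  0.000000e+00  1.000000e+00]]
side 519.3027435032261 519.3027435032261 308.151557407541 234.80106151253614
[[ 9.49000e-01 -1.59000e-01  2.72000e-01  2.24860e+02]
 [-3.15000e-01 -4.75000e-01  8.22000e-01 -9.26306e+02]
 [-1.00000e-03 -8.66000e-01 -5.01000e-01  7.36723e+02]
 [ 0.00000e+00  0.00000e+00  0.00000e+00  1.00000e+00]]
{'time_s': 0.1, 'qpos': array([-1.22302080e+00,  1.26350038e-01, -4.04906492e-02,  1.40542623e+00,
        1.56390485e-06,  1.57079218e+00]), 'joint_vel': array([ 2.56599858e-05, -1.75030522e-03,  3.32736545e-03, -3.05256445e-04,
        1.47187602e-03,  2.21534394e-03]), 'tau': array([-1.44207545e-03, -4.36904526e+01,  3.53603876e+01,  1.37645815e-02,
       -2.32409019e-05, -4.39230412e-07]), 'position': array([ 178.80726745, -493.24701377,  249.29790046]), 'tcp_rot': array([-7.24342390e-04,  9.84918954e-01,  1.73014777e-01, -1.26443839e-04]), 'force': array([-0.38050563, -0.68125895,  0.5360202 ]), 'torque': array([-0.03897978,  0.02725644, -0.01055491]), 'finger_force': 0.0, 'finger_gap': 85.58145330726711}
```

View pics/top0.png

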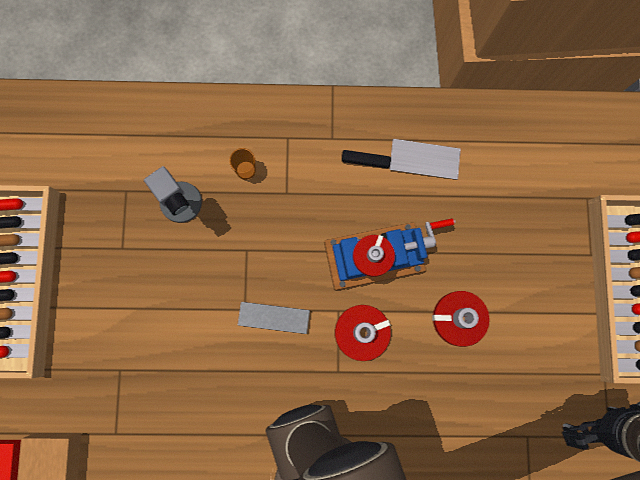

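View pics/side0.png

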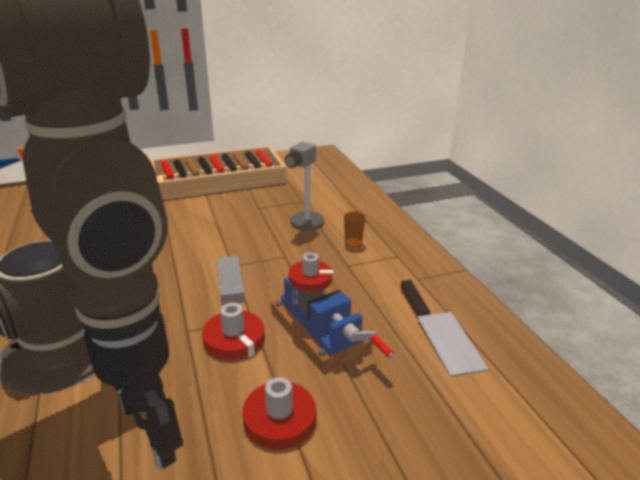

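The pictures show three red wheels. The one at top (375,254) / side (311,275) sits on the vise. The ones at top (363,333) and (461,319) are larger and lie on the bench. The wheel meant is the one on the vise, on the arbor spindle. The red handle is at top (441,224) / side (382,345), and the camera is at top (172,190) / side (303,155). I'll confirm this in an enlarged crop while measuring.

```bash
cat > h.py <<'E'
from rig import manip
import cv2,numpy as np
C={n:manip.get_calibration(n) for n in("top","side")}
def ray(n,u,v):
    c=C[n];M=np.array(c["cam_to_world"]);d=M[:3,:3]@np.array([(u-c["cx"])/c["fx"],(v-c["cy"])/c["fy"],1.]);return M[:3,3],d
def plane(n,uv,z):
    o,d=ray(n,*uv);return o+d*(z-o[2])/d[2]
def tri(a,b):
    o1,d1=ray("top",*a);o2,d2=ray("side",*b)
    t=np.linalg.lstsq(np.c_[d1,-d2],o2-o1,rcond=None)[0];p,q=o1+d1*t[0],o2+d2*t[1]
    return (p+q)/2,np.linalg.norm(p-q)
def cloud(n,d,m):
    v,u=np.nonzero(m&(d>0));c=C[n];z=d[v,u];P=np.c_[(u-c["cx"])/c["fx"]*z,(v-c["cy"])/c["fy"]*z,z]
    M=np.array(c["cam_to_world"]);return P@M[:3,:3].T+M[:3,3]
def mask(p,col,box):
    h=cv2.cvtColor(p,cv2.COLOR_BGR2HSV);H,S,V=[h[...,i].astype(int) for i in range(3)]
    m={"red":((H<6)|(H>174))&(S>150)&(V>70),"white":(S<40)&(V>225),"grey":(S<60)&(V>90)&(V<=225),"black":(V<55),"blue":(H>100)&(H<125)&(S>120)}[col]
    k=np.zeros_like(m);x0,x1,y0,y1=box;k[y0:y1,x0:x1]=1;return m&k
def cen(m):
    n,l,s,c=cv2.connectedComponentsWithStats(m.astype(np.uint8));i=1+np.argmax(s[1:,4]);return c[i],s[i],l==i
E
python3 - <<'E'
from h import *
np.set_printoptions(precision=1,suppress=True)
I={n:cv2.imread(f"pics/{n}0.png") for n in C};D={n:np.load(f"{n}0.npy") for n in C}
def ends(m):
    v,u=np.nonzero(m);P=np.c_[u,v].astype(float);c=P.mean(0);a=np.linalg.svd(P-c,full_matrices=False)[2][0];t=(P-c)@a;return c+a*t.min(),c,c+a*t.max()
B={("handle","top"):("red",(425,460,210,240)),("handle","side"):("red",(365,400,325,362)),
("wheel","top"):("red",(345,405,230,285)),("wheel","side"):("red",(280,340,255,292)),
("mark","top"):("white",(365,390,225,255)),("mark","side"):("white",(312,345,262,282)),
("hub","top"):("grey",(365,386,243,266)),("hub","side"):("grey",(300,322,250,278)),
("lens","top"):("black",(150,205,180,220)),("lens","side"):("black",(280,305,143,172))}
R={}
for (o,n),(c,b) in B.items():
    m=cen(mask(I[n],c,b))[2];e=ends(m);R[o,n]=e
    P=cloud(n,D[n],m);print(o,n,m.sum(),np.array(e).round(1).tolist(),"cloud med",np.median(P,0),"zpct",np.percentile(P[:,2],[5,50,95]))
for o in("handle","wheel","mark","hub","lens"): print(o,tri(R[o,"top"][1],R[o,"side"][1]))
a,b=R["handle","top"],R["handle","side"];print("ends",tri(a[0],b[0]),tri(a[2],b[2]),tri(a[0],b[2]),tri(a[2],b[0]))
for nm,b in (("blue",(320,440,220,290)),):
    P=cloud("top",D["top"],mask(I["top"],"blue",b));P=P[(P[:,2]>95)&(P[:,2]<112)];print("blue",P.shape,P.mean(0),cv2.minAreaRect(P[:,:2].astype(np.float32)))
# grey camera box top
P=cloud("top",D["top"],mask(I["top"],"grey",(140,205,160,225)));T=P[P[:,2]>235];print("box",len(T),T.mean(0),cv2.minAreaRect(T[:,:2].astype(np.float32)))
t=cv2.resize(I["top"][205:300,315:465],None,fx=4,fy=4,interpolation=2);s=cv2.resize(I["top"][155:230,135:210],None,fx=5,fy=5,interpolation=2)
out=np.zeros((590,800,3),np.uint8);out[:380,:600]=t
out2=cv2.resize(I["side"][245:365,270:400],None,fx=1.7,fy=1.7,interpolation=2);out[382:382+204,:221]=out2
s2=s[:205,:];out[382:382+205,240:615]=s2
cv2.imwrite("pics/crop1.png",out)
E
```

```text
handle top 153 [[453.2, 221.1], [441.8, 223.4], [430.4, 225.7]] cloud med [ 587.1 -263.9   70.6] zpct [65.5 70.6 75.5]
handle side 172 [[371.6, 336.4], [380.6, 344.7], [389.9, 353.3]] cloud med [ 585.4 -267.1   71.6] zpct [64.9 71.6 74.4]
wheel top 1065 [[354.5, 247.1], [372.9, 256.2], [391.8, 265.5]] cloud med [496.8 -92.1 144.9] zpct [140.5 144.9 148.9]
wheel side 709 [[288.3, 274.2], [307.7, 279.4], [328.9, 285.1]] cloud med [ 486.6 -124.8  145.2] zpct [130.7 145.2 147.7]
mark top 37 [[380.6, 235.8], [378.6, 240.6], [376.7, 245.3]] cloud med [ 532.3 -108.7  145.8] zpct [142.2 145.8 150.4]
mark side 3 [[322.0, 271.0], [323.0, 271.0], [324.0, 271.0]] cloud med [ 526.7 -108.4  148. ] zpct [146.1 148.  148.4]
hub top 186 [[382.2, 249.4], [374.9, 253.1], [367.5, 256.9]] cloud med [501.2 -96.4 178.8] zpct [148.1 178.8 183.7]
hub side 288 [[310.1, 253.0], [310.1, 263.3], [310.1, 274.0]] cloud med [ 500.3 -108.6  172.9] zpct [149.9 172.9 182.7]
lens top 452 [[164.3, 200.5], [181.2, 203.3], [200.4, 206.5]] cloud med [596.8 312.5 232.2] zpct [  8.2 232.2 241. ]Traceback (most recent call last):
  File "<stdin>", line 13, in <module>
  File "h.py", line 20, in cen
    n,l,s,c=cv2.connectedComponentsWithStats(m.astype(np.uint8));i=1+np.argmax(s[1:,4]);return c[i],s[i],l==i
                                                                     ~~~~~~~~~^^^^^^^^^
    return _wrapfunc(a, 'argmax', axis=axis, out=out, **kwds)
    return bound(*args, **kwds)
ValueError: attempt to get argmax of an empty sequence
```

```bash
python3 - <<'E'
from h import *
np.set_printoptions(precision=1,suppress=True)
I={n:cv2.imread(f"pics/{n}0.png") for n in C};D={n:np.load(f"{n}0.npy") for n in C}
a=[(453.2,221.1),(441.8,223.4),(430.4,225.7)];b=[(389.9,353.3),(380.6,344.7),(371.6,336.4)]
for x,y in zip(a,b): print("handle",tri(x,y), plane("top",x,66)[:2])
M=mask(I["top"],"red",(345,405,230,285))|mask(I["top"],"white",(345,405,230,285))|mask(I["top"],"grey",(362,388,241,268))
P=cloud("top",D["top"],M);P=P[(P[:,2]>138)&(P[:,2]<151)];print("disc",cv2.minEnclosingCircle(P[:,:2].astype(np.float32)))
for n,bx in(("top",(360,392,238,270)),("side",(298,324,248,280))):
    P=cloud(n,D[n],mask(I[n],"grey",bx)|mask(I[n],"white",bx)|mask(I[n],"black",bx));P=P[P[:,2]>172];print("hub",n,len(P),P.mean(0),cv2.minEnclosingCircle(P[:,:2].astype(np.float32)))
m=mask(I["top"],"blue",(320,440,220,290));P=cloud("top",D["top"],m)
for lo,hi in((97,112),(40,60)):
    Q=P[(P[:,2]>lo)&(P[:,2]<hi)];print("blue",lo,len(Q),Q.mean(0),cv2.minAreaRect(Q[:,:2].astype(np.float32)))
for n,bx in(("top",(140,205,160,225)),("side",(280,325,135,175))):
    m=np.zeros((480,640),bool);m[bx[2]:bx[3],bx[0]:bx[1]]=1
    P=cloud(n,D[n],m)
    for lo,hi in((239,252),(190,238)):
        T=P[(P[:,2]>lo)&(P[:,2]<hi)&(P[:,0]>520)&(P[:,0]<760)]
        if len(T)>3: print("cam",n,lo,len(T),T.mean(0),cv2.minAreaRect(T[:,:2].astype(np.float32)))
m=np.zeros((480,640),bool);m[140:235,140:250]=1
t=cv2.resize(I["top"][205:300,315:465],None,fx=4,fy=4,interpolation=2)
out=np.zeros((590,800,3),np.uint8);out[:380,:600]=t
out[382:586,:221]=cv2.resize(I["side"][245:365,270:400],(221,204),interpolation=2)
out[382:586,240:476]=cv2.resize(I["top"][160:225,135:210],(236,204),interpolation=2)
out[382:586,500:690]=cv2.resize(I["side"][135:180,280:322],(190,204),interpolation=2)
cv2.imwrite("pics/crop1.png",out)
E
```

```text
handle (array([ 593.3, -290.9,   68.1]), np.float64(0.14758332130056126)) [ 593.8 -291.5]
handle (array([ 587.3, -264.2,   68. ]), np.float64(0.5806596627652572)) [ 587.9 -264.8]
handle (array([ 581.2, -237.6,   68. ]), np.float64(1.1677187510262068)) [ 582.1 -238.2]
disc ((501.83154296875, -96.93196105957031), 44.80244064331055)
hub top 129 [501.5 -96.2 180.2] ((501.80914306640625, -96.58969116210938), 15.73422908782959)
hub side 153 [ 501.5 -101.4  179. ] ((500.8127136230469, -99.03150939941406), 17.24625015258789)
blue 97 1011 [ 517.9 -113.2  104. ] ((518.3897705078125, -124.40155029296875), (84.16064453125, 183.83462524414062), 12.285218238830566)
blue 40 590 [ 513.  -122.9   49.7] ((517.3596801757812, -117.63216400146484), (84.62987518310547, 198.61338806152344), 12.434367179870605)
cam top 239 787 [622.7 337.  244.3] ((614.3367309570312, 330.85009765625), (92.06687927246094, 49.864986419677734), 38.04721450805664)
cam top 190 332 [592.7 311.7 228.7] ((612.1871337890625, 329.0627136230469), (88.26188659667969, 49.96009826660156), 37.81483840942383)
cam side 239 231 [622.2 328.3 244.7] ((617.8169555664062, 326.4503479003906), (90.32780456542969, 55.10433578491211), 44.26068115234375)
cam side 190 415 [614.3 309.7 221. ] ((615.2142944335938, 326.80419921875), (98.80398559570312, 51.581642150878906), 37.75678253173828)
```

View pics/crop1.png

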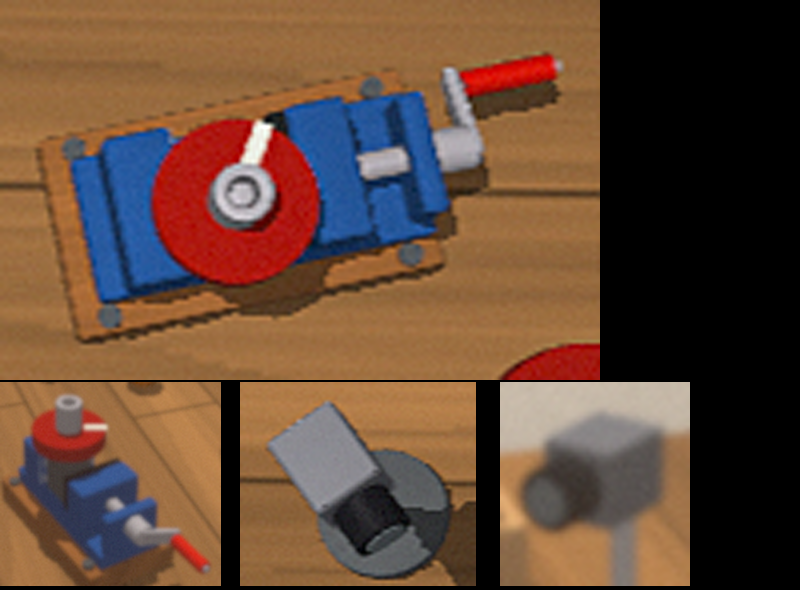

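The crop confirms it. The 90 mm wheel (measured radius 44.8 mm, top face z≈145) sits on the arbor between the blue jaws, and its hub top is at z≈180. The two wheels on the bench are bigger. The crank handle is at z≈67 on the far side, so the crank is near 1.9 rad. The lens looks toward the robot and to its right. Next I'll work out the move to the handle.

```bash
cat >> h.py <<'E'
from scipy.spatial.transform import Rotation as R
def st():
    s=manip.read_state();q=s["tcp_rot"];r=R.from_quat([q[1],q[2],q[3],q[0]]);return s,np.array(s["position"]),r
def plan(p,goal,r,dyaw,n,skip=0):
    """rows from p to goal (world mm), world turn dyaw deg spread over n rows"""
    step=(np.array(goal)-p)/n
    for i in range(n):
        rt=R.from_euler("z",dyaw*i/n,degrees=True)*r
        print('{"travel":[%s],"yaw":%.2f}'%(",".join("%.2f"%x for x in rt.inv().apply(step)/25),-dyaw/n/6),end=",\n" if i%12==11 else ",")
    print()
E
python3 - <<'E'
from h import *
s,p,r=st();y=r.apply([0,1,0]);a=np.degrees(np.arctan2(y[1],y[0]));print(p,a)
plan(p,(589.8,-274.6,150),r,12.5-a,20)
o=plane("top",(374.9,254),145)
for uv in((380.6,235.8),(376.7,245.3)):
    m=plane("top",uv,145);d=m[:2]-[501.8,-96.8];print("mark dir",np.degrees(np.arctan2(d[1],d[0])),np.hypot(*d))
E
```

```text
[ 178.80726745 -493.24701377  249.29790046] -70.07369237630306
{"travel":[0.92,-0.13,0.20],"yaw":-0.69},{"travel":[0.93,-0.06,0.20],"yaw":-0.69},{"travel":[0.93,0.00,0.20],"yaw":-0.69},{"travel":[0.93,0.07,0.20],"yaw":-0.69},{"travel":[0.92,0.14,0.20],"yaw":-0.69},{"travel":[0.91,0.20,0.20],"yaw":-0.69},{"travel":[0.89,0.27,0.20],"yaw":-0.69},{"travel":[0.87,0.33,0.20],"yaw":-0.69},{"travel":[0.84,0.39,0.20],"yaw":-0.69},{"travel":[0.81,0.45,0.20],"yaw":-0.69},{"travel":[0.78,0.51,0.20],"yaw":-0.69},{"travel":[0.74,0.56,0.20],"yaw":-0.69},
{"travel":[0.70,0.62,0.20],"yaw":-0.69},{"travel":[0.65,0.67,0.20],"yaw":-0.69},{"travel":[0.60,0.71,0.20],"yaw":-0.69},{"travel":[0.55,0.75,0.20],"yaw":-0.69},{"travel":[0.49,0.79,0.20],"yaw":-0.69},{"travel":[0.44,0.82,0.20],"yaw":-0.69},{"travel":[0.38,0.85,0.20],"yaw":-0.69},{"travel":[0.31,0.88,0.20],"yaw":-0.69},
mark dir -20.765581055514538 44.63127280896629
mark dir -19.215778194122347 22.097334004417533
```

```bash
python3 -m inch '[{"travel":[0.92,-0.13,0.20],"yaw":-0.69},{"travel":[0.93,-0.06,0.20],"yaw":-0.69},{"travel":[0.93,0.00,0.20],"yaw":-0.69},{"travel":[0.93,0.07,0.20],"yaw":-0.69},{"travel":[0.92,0.14,0.20],"yaw":-0.69},{"travel":[0.91,0.20,0.20],"yaw":-0.69},{"travel":[0.89,0.27,0.20],"yaw":-0.69},{"travel":[0.87,0.33,0.20],"yaw":-0.69},{"travel":[0.84,0.39,0.20],"yaw":-0.69},{"travel":[0.81,0.45,0.20],"yaw":-0.69},{"travel":[0.78,0.51,0.20],"yaw":-0.69},{"travel":[0.74,0.56,0.20],"yaw":-0.69}]' -1
python3 -m inch '[{"travel":[0.70,0.62,0.20],"yaw":-0.69},{"travel":[0.65,0.67,0.20],"yaw":-0.69},{"travel":[0.60,0.71,0.20],"yaw":-0.69},{"travel":[0.55,0.75,0.20],"yaw":-0.69},{"travel":[0.49,0.79,0.20],"yaw":-0.69},{"travel":[0.44,0.82,0.20],"yaw":-0.69},{"travel":[0.38,0.85,0.20],"yaw":-0.69},{"travel":[0.31,0.88,0.20],"yaw":-0.69},{"travel":[0,0,0],"yaw":0}]'
python3 - <<'E'
from h import *
s,p,r=st();y=r.apply([0,1,0]);a=np.degrees(np.arctan2(y[1],y[0]));print(p,a,s["qpos"])
plan(p,(589.8,-274.6,66.5),r,12.5-a,6)
E
```

```text
time_s: 1.6
position: [425.6, -361.7, 189.4]
tcp_rot: [-0.0, 0.82, 0.572, -0.0]
force: [0.0, -0.4, 0.2]
finger_gap: 85.4
finger_force: 0.0
time_s: 2.72
position: [590.5, -273.1, 148.8]
tcp_rot: [-0.001, 0.623, 0.782, -0.0]
force: [0.0, 0.8, -0.0]
finger_gap: 85.5
finger_force: 0.0
[ 590.51834339 -273.08893605  148.83511844] 12.895683377711183 [-4.33172657e-01  3.80334300e-01  6.74323741e-02  1.25914708e+00
  1.99268765e-05  9.12551906e-01]
{"travel":[-0.01,-0.01,0.55],"yaw":0.01},{"travel":[-0.01,-0.01,0.55],"yaw":0.01},{"travel":[-0.01,-0.01,0.55],"yaw":0.01},{"travel":[-0.01,-0.01,0.55],"yaw":0.01},{"travel":[-0.01,-0.01,0.55],"yaw":0.01},{"travel":[-0.01,-0.01,0.55],"yaw":0.01},
```

```bash
python3 -m inch '[{"travel":[-0.01,-0.01,0.6],"yaw":0},{"travel":[-0.01,-0.01,0.6],"yaw":0},{"travel":[-0.01,-0.01,0.6],"yaw":0},{"travel":[-0.01,-0.01,0.6],"yaw":0},{"travel":[-0.01,-0.01,0.6],"yaw":0},{"travel":[-0.01,-0.01,0.3],"yaw":0},{"travel":[0,0,0],"yaw":0}]'
python3 -m inch '[{"travel":[0,0,0],"yaw":0},{"travel":[0,0,0],"yaw":0},{"travel":[0,0,0],"yaw":0},{"travel":[0,0,0],"yaw":0},{"travel":[0,0,0],"yaw":0},{"travel":[0,0,0],"yaw":0}]' 1 40
python3 - <<'E'
from h import *
s,p,r=st();print(p,s["force"],s["finger_gap"],s["finger_force"])
p,d=manip.snapshot("side");cv2.imwrite("pics/s1.png",cv2.resize(p[230:390,240:440],None,fx=3,fy=3))
E
```

```text
time_s: 3.6
position: [587.9, -276.0, 66.8]
tcp_rot: [-0.001, 0.624, 0.781, -0.0]
force: [0.2, -0.1, -0.1]
finger_gap: 85.0
finger_force: 0.0
time_s: 4.35
position: [589.8, -276.0, 68.0]
tcp_rot: [0.001, 0.624, 0.781, 0.001]
force: [5.3, 1.3, -1.3]
finger_gap: 14.7
finger_force: 39.6
[ 589.84430868 -275.96342536   68.01166542] [ 5.32914989  1.26987629 -1.30471672] 14.66455697096082 39.615803360939026
```

View pics/s1.png

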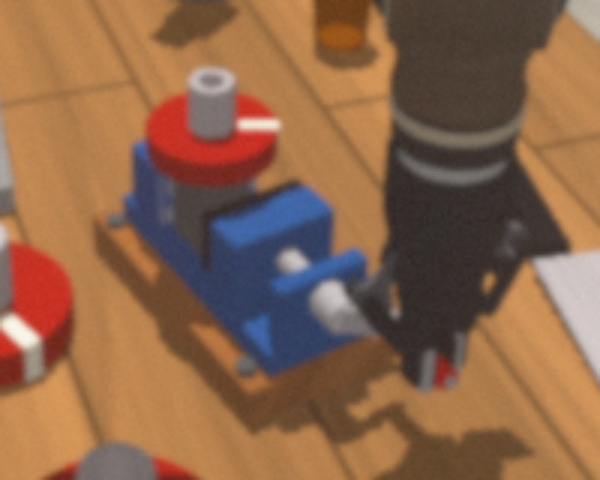

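The handle is pinched (gap 14.7 mm, crank ≈1.88 rad). Next I'll work out the circle in 15° steps.

```bash
python3 - <<'E'
import numpy as np
a=1.88+np.radians(15)*np.arange(25)
y=40*np.sin(a)/25;z=-40*np.cos(a)/25
for i in range(24): print('{"travel":[0,%.2f,%.2f],"yaw":0}'%(y[i+1]-y[i],z[i+1]-z[i]),end=",\n" if i%12==11 else ",")
E
```

```text
{"travel":[0,-0.18,0.38],"yaw":0},{"travel":[0,-0.27,0.32],"yaw":0},{"travel":[0,-0.34,0.24],"yaw":0},{"travel":[0,-0.39,0.14],"yaw":0},{"travel":[0,-0.42,0.03],"yaw":0},{"travel":[0,-0.41,-0.07],"yaw":0},{"travel":[0,-0.38,-0.18],"yaw":0},{"travel":[0,-0.32,-0.27],"yaw":0},{"travel":[0,-0.24,-0.34],"yaw":0},{"travel":[0,-0.14,-0.39],"yaw":0},{"travel":[0,-0.03,-0.42],"yaw":0},{"travel":[0,0.07,-0.41],"yaw":0},
{"travel":[0,0.18,-0.38],"yaw":0},{"travel":[0,0.27,-0.32],"yaw":0},{"travel":[0,0.34,-0.24],"yaw":0},{"travel":[0,0.39,-0.14],"yaw":0},{"travel":[0,0.42,-0.03],"yaw":0},{"travel":[0,0.41,0.07],"yaw":0},{"travel":[0,0.38,0.18],"yaw":0},{"travel":[0,0.32,0.27],"yaw":0},{"travel":[0,0.24,0.34],"yaw":0},{"travel":[0,0.14,0.39],"yaw":0},{"travel":[0,0.03,0.42],"yaw":0},{"travel":[0,-0.07,0.41],"yaw":0},
```

```bash
python3 -m inch '[{"travel":[0,-0.12,0.35],"yaw":0},{"travel":[0,-0.27,0.32],"yaw":0},{"travel":[0,-0.34,0.24],"yaw":0},{"travel":[0,-0.39,0.14],"yaw":0},{"travel":[0,-0.42,0.03],"yaw":0},{"travel":[0,-0.41,-0.07],"yaw":0},{"travel":[0,0,0],"yaw":0}]'
cat > ang.py <<'E'
from h import *
s,p,r=st();x=r.apply([0,1,0]);d=p-np.array([553.1,-282.7,80.]);ty=d[:2]@np.array([.976,.216]);
print("pos",p.round(1),"tx",(d[:2]@np.array([-.216,.976])).round(1),"a",np.arctan2(ty,d[2]).round(3),"r",np.hypot(ty,d[2]).round(1),"F",s["force"].round(1),"gap",s["finger_gap"],"t",s["time_s"], "yaw",np.degrees(np.arctan2(x[1],x[0])).round(1))
E
python3 ang.py
```

```text
time_s: 5.28
position: [544.5, -286.5, 47.8]
tcp_rot: [0.005, 0.624, 0.782, 0.004]
force: [3.7, 9.1, 25.3]
finger_gap: 14.8
finger_force: 42.7
pos [ 544.5 -286.5   47.8] tx -1.8 a -2.864 r 33.5 F [ 3.7  9.1 25.3] gap 14.786920479685863 t 5.275 yaw 12.8
```

The force shows the sleeve sits about 6 mm below the TCP in the pads, so the true angle is about 0.13 rad further on. I'll re-centre the circle on that.

```bash
sed -i 's/553.1,-282.7,80./554.9,-282.3,86.3/' ang.py; python3 - <<'E'
import numpy as np
a=3.68+np.radians(15)*np.arange(25)
y=40*np.sin(a)/25;z=-40*np.cos(a)/25
for i in range(24): print(round(a[i+1],2),'{"travel":[0,%.2f,%.2f],"yaw":0}'%(y[i+1]-y[i],z[i+1]-z[i]))
E
python3 -m inch '[{"travel":[0,-0.23,-0.42],"yaw":0},{"travel":[0,-0.28,-0.31],"yaw":0},{"travel":[0,-0.19,-0.37],"yaw":0},{"travel":[0,0,0],"yaw":0}]';python3 ang.py
```

```text
3.94 {"travel":[0,-0.33,-0.26],"yaw":0}
4.2 {"travel":[0,-0.25,-0.34],"yaw":0}
4.47 {"travel":[0,-0.15,-0.39],"yaw":0}
4.73 {"travel":[0,-0.05,-0.41],"yaw":0}
4.99 {"travel":[0,0.06,-0.41],"yaw":0}
5.25 {"travel":[0,0.17,-0.38],"yaw":0}
5.51 {"travel":[0,0.26,-0.33],"yaw":0}
5.77 {"travel":[0,0.34,-0.25],"yaw":0}
6.04 {"travel":[0,0.39,-0.15],"yaw":0}
6.3 {"travel":[0,0.41,-0.05],"yaw":0}
6.56 {"travel":[0,0.41,0.06],"yaw":0}
6.82 {"travel":[0,0.38,0.17],"yaw":0}
7.08 {"travel":[0,0.33,0.26],"yaw":0}
7.35 {"travel":[0,0.25,0.34],"yaw":0}
7.61 {"travel":[0,0.15,0.39],"yaw":0}
7.87 {"travel":[0,0.05,0.41],"yaw":0}
8.13 {"travel":[0,-0.06,0.41],"yaw":0}
8.39 {"travel":[0,-0.17,0.38],"yaw":0}
8.65 {"travel":[0,-0.26,0.33],"yaw":0}
8.92 {"travel":[0,-0.34,0.25],"yaw":0}
9.18 {"travel":[0,-0.39,0.15],"yaw":0}
9.44 {"travel":[0,-0.41,0.05],"yaw":0}
9.7 {"travel":[0,-0.41,-0.06],"yaw":0}
9.96 {"travel":[0,-0.38,-0.17],"yaw":0}
time_s: 5.78
position: [521.4, -291.6, 69.6]
tcp_rot: [-0.001, 0.625, 0.781, -0.002]
force: [-2.5, -3.8, -0.1]
finger_gap: 14.4
finger_force: 40.0
pos [ 521.4 -291.6   69.6] tx -1.9 a -2.019 r 38.5 F [-2.5 -3.8 -0.1] gap 14.382727964306495 t 5.775 yaw 12.7
```

```bash
python3 -m inch '[{"travel":[0,-0.14,-0.29],"yaw":0},{"travel":[0,-0.05,-0.41],"yaw":0},{"travel":[0,0.06,-0.41],"yaw":0},{"travel":[0,0.17,-0.38],"yaw":0},{"travel":[0,0.26,-0.33],"yaw":0},{"travel":[0,0.34,-0.25],"yaw":0},{"travel":[0,0.39,-0.15],"yaw":0},{"travel":[0,0,0],"yaw":0}]';python3 ang.py
```

```text
time_s: 6.78
position: [548.9, -285.7, 126.3]
tcp_rot: [0.001, 0.624, 0.781, -0.0]
force: [-0.8, -3.3, 5.3]
finger_gap: 14.4
finger_force: 40.7
pos [ 548.9 -285.7  126.3] tx -2.0 a -0.164 r 40.5 F [-0.8 -3.3  5.3] gap 14.422930376388898 t 6.775 yaw 12.7
```

```bash
python3 -m inch '[{"travel":[0,0.29,0.00],"yaw":0},{"travel":[0,0.41,0.06],"yaw":0},{"travel":[0,0.38,0.17],"yaw":0},{"travel":[0,0.33,0.26],"yaw":0},{"travel":[0,0.25,0.34],"yaw":0},{"travel":[0,0.15,0.39],"yaw":0},{"travel":[0,0.05,0.41],"yaw":0},{"travel":[0,-0.06,0.41],"yaw":0},{"travel":[0,0,0],"yaw":0}]';python3 ang.py
```

```text
time_s: 7.9
position: [592.5, -275.9, 72.9]
tcp_rot: [0.0, 0.625, 0.781, -0.0]
force: [4.8, -7.3, -4.2]
finger_gap: 14.4
finger_force: 39.8
pos [ 592.5 -275.9   72.9] tx -1.9 a 1.909 r 40.3 F [ 4.8 -7.3 -4.2] gap 14.364780850259391 t 7.9 yaw 12.7
```

```bash
python3 -m inch '[{"travel":[0,-0.14,0.30],"yaw":0},{"travel":[0,-0.26,0.33],"yaw":0},{"travel":[0,-0.34,0.25],"yaw":0},{"travel":[0,-0.39,0.15],"yaw":0},{"travel":[0,-0.41,0.05],"yaw":0},{"travel":[0,-0.41,-0.06],"yaw":0},{"travel":[0,-0.38,-0.17],"yaw":0},{"travel":[0,0,0],"yaw":0}]';python3 ang.py
```

```text
time_s: 8.9
position: [535.3, -288.5, 53.2]
tcp_rot: [0.0, 0.625, 0.781, -0.0]
force: [1.2, -3.4, 3.4]
finger_gap: 14.8
finger_force: 40.4
pos [ 535.3 -288.5   53.2] tx -1.8 a -2.589 r 38.9 F [ 1.2 -3.4  3.4] gap 14.844396376684763 t 8.9 yaw 12.7
```

```bash
python3 -m inch '[{"travel":[0,-0.33,-0.26],"yaw":0},{"travel":[0,-0.25,-0.34],"yaw":0},{"travel":[0,-0.15,-0.39],"yaw":0},{"travel":[0,-0.05,-0.41],"yaw":0},{"travel":[0,0.06,-0.41],"yaw":0},{"travel":[0,0.13,-0.34],"yaw":0},{"travel":[0,0,0],"yaw":0},{"travel":[0,0,0],"yaw":0}]';python3 ang.py
```

```text
time_s: 9.9
position: [521.7, -291.5, 106.3]
tcp_rot: [0.0, 0.624, 0.781, -0.0]
force: [2.8, -4.1, -0.1]
finger_gap: 14.3
finger_force: 40.1
pos [ 521.7 -291.5  106.3] tx -1.8 a -1.043 r 39.8 F [ 2.8 -4.1 -0.1] gap 14.282619747237783 t 9.9 yaw 12.7
```

```bash
python3 -m inch '[{"travel":[0,0,0],"yaw":0},{"travel":[0,0,0],"yaw":0},{"travel":[0,0,0],"yaw":0},{"travel":[0,0,0],"yaw":0},{"travel":[0,0,-0.6],"yaw":0},{"travel":[0,0,-1],"yaw":0},{"travel":[0,0,-1],"yaw":0},{"travel":[0,0,-1],"yaw":0},{"travel":[0,0,-1],"yaw":0},{"travel":[0,0,-1],"yaw":0},{"travel":[0,0,0],"yaw":0}]' -1
python3 - <<'E'
from h import *
np.set_printoptions(precision=1,suppress=True)
I={};D={}
for n in C: I[n],D[n]=manip.snapshot(n)
M=mask(I["top"],"red",(340,410,225,290))|mask(I["top"],"white",(340,410,225,290))|mask(I["top"],"grey",(358,392,238,272))
P=cloud("top",D["top"],M);P=P[(P[:,2]>138)&(P[:,2]<151)];print("disc",cv2.minEnclosingCircle(P[:,:2].astype(np.float32)),np.median(P[:,2]))
for n,bx in(("top",(355,395,235,272)),("side",(294,330,244,280))):
    P=cloud(n,D[n],mask(I[n],"grey",bx)|mask(I[n],"white",bx)|mask(I[n],"black",bx));P=P[P[:,2]>172];print("hub",n,len(P),cv2.minEnclosingCircle(P[:,:2].astype(np.float32)),np.percentile(P[:,2],90))
m=cen(mask(I["top"],"white",(350,405,222,265)))[2];v,u=np.nonzero(m);print("stripe px",u.mean(),v.mean(),m.sum())
l=cv2.fitLine(np.c_[u,v].astype(np.float32),2,0,.01,.01).ravel();a=plane("top",l[2:]-8*l[:2],145);b=plane("top",l[2:]+8*l[:2],145);print("stripe",a,b,np.degrees(np.arctan2(*(a-b)[1::-1])),np.degrees(np.arctan2(*(b-a)[1::-1])))
c,_,m=cen(mask(I["side"],"red",(365,400,280,362)));print("handle side px",c)
out=np.zeros((590,800,3),np.uint8);out[:360,:600]=cv2.resize(I["top"][200:290,315:465],(600,360),interpolation=2)
out[362:590,:250]=cv2.resize(I["side"][240:365,265:402],(250,228),interpolation=2);cv2.imwrite("pics/c2.png",out)
s,p,r=st();y=r.apply([0,1,0]);print(p,np.degrees(np.arctan2(y[1],y[0])),s["finger_gap"],s["time_s"])
E
```

```text
time_s: 11.28
position: [522.3, -291.7, 249.9]
tcp_rot: [0.002, 0.624, 0.781, 0.0]
force: [0.3, 0.7, -1.1]
finger_gap: 85.2
finger_force: 0.0
disc ((502.1161193847656, -95.27120208740234), 45.14507293701172) 144.8604918968141
hub top 130 ((501.0965881347656, -95.54290008544922), 16.077762603759766) 183.57134135312734
hub side 401 ((481.71820068359375, -203.2192840576172), 121.69889831542969) 327.20743718045054
stripe px 378.2564102564103 240.3846153846154 39
stripe [ 517.3 -100.7  145. ] [ 549.6 -114.4  145. ] 157.04172607395682 -22.95827392604321Traceback (most recent call last):
  File "<stdin>", line 11, in <module>
  File "h.py", line 20, in cen
    n,l,s,c=cv2.connectedComponentsWithStats(m.astype(np.uint8));i=1+np.argmax(s[1:,4]);return c[i],s[i],l==i
                                                                     ~~~~~~~~~^^^^^^^^^
    return _wrapfunc(a, 'argmax', axis=axis, out=out, **kwds)
    return bound(*args, **kwds)
ValueError: attempt to get argmax of an empty sequence
```

```bash
python3 -m inch '[{"travel":[0.87,0.10,0.13],"yaw":0},{"travel":[0.87,0.10,0.13],"yaw":0},{"travel":[0.87,0.10,0.13],"yaw":0},{"travel":[0.87,0.10,0.13],"yaw":0},{"travel":[0.87,0.10,0.13],"yaw":0},{"travel":[0.87,0.10,0.13],"yaw":0},{"travel":[0.87,0.10,0.13],"yaw":0},{"travel":[0.87,0.10,0.13],"yaw":0},{"travel":[0.87,0.10,0.13],"yaw":0},{"travel":[0,0,0],"yaw":0},{"travel":[0,0,0],"yaw":0}]'
python3 - <<'E'
from h import *
s,p,r=st();y=r.apply([0,1,0]);print(p,np.degrees(np.arctan2(y[1],y[0])),s["finger_gap"],s["time_s"])
plan(p,(501.8,-95.5,168.5),r,0,5)
I,_=manip.snapshot("side");I2,_=manip.snapshot("top")
out=np.zeros((590,800,3),np.uint8);out[:360,:600]=cv2.resize(I2[200:290,315:465],(600,360),interpolation=2)
out[362:590,:250]=cv2.resize(I[240:365,265:402],(250,228),interpolation=2);cv2.imwrite("pics/c2.png",out)
E
```

```text
time_s: 12.75
position: [500.3, -95.2, 217.6]
tcp_rot: [0.0, 0.624, 0.781, -0.0]
force: [-0.0, 0.0, -1.0]
finger_gap: 85.5
finger_force: 0.0
[500.27891647 -95.18631009 217.61574268] 12.752022158366415 85.48328414917155 12.75
{"travel":[-0.00,0.01,0.39],"yaw":0.00},{"travel":[-0.00,0.01,0.39],"yaw":0.00},{"travel":[-0.00,0.01,0.39],"yaw":0.00},{"travel":[-0.00,0.01,0.39],"yaw":0.00},{"travel":[-0.00,0.01,0.39],"yaw":0.00},
```

View pics/c2.png

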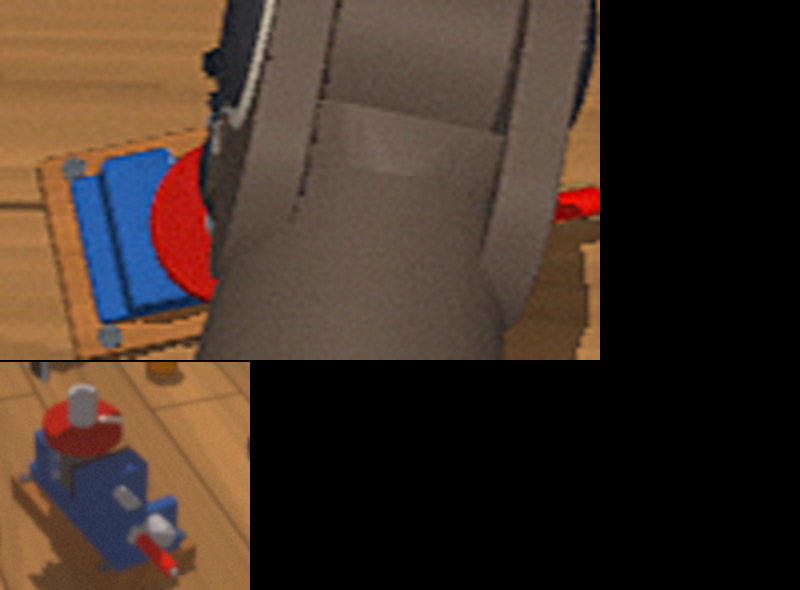

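The side crop shows the black jaw closed on the block and the handle round on the near side. The wheel is still seated on the spindle, so I'll descend and grip the hub.

```bash
python3 -m inch '[{"travel":[0,0.01,0.39],"yaw":0},{"travel":[0,0.01,0.39],"yaw":0},{"travel":[0,0.01,0.39],"yaw":0},{"travel":[0,0.01,0.39],"yaw":0},{"travel":[0,0.01,0.39],"yaw":0},{"travel":[0,0,0],"yaw":0}]'
python3 -m inch '[{"travel":[0,0,0],"yaw":0},{"travel":[0,0,0],"yaw":0},{"travel":[0,0,0],"yaw":0},{"travel":[0,0,0],"yaw":0},{"travel":[0,0,0],"yaw":0}]' 1 60
```

```text
time_s: 13.6
position: [500.9, -94.9, 167.7]
tcp_rot: [-0.001, 0.624, 0.781, -0.0]
force: [-0.9, -0.6, -0.2]
finger_gap: 85.4
finger_force: 0.0
time_s: 14.22
position: [502.0, -95.0, 169.5]
tcp_rot: [0.001, 0.624, 0.781, 0.0]
force: [0.2, 0.7, 4.8]
finger_gap: 30.5
finger_force: 59.3
```

Gripped (gap 30.5 mm on the 32 mm hub). Next: lift slowly, then plan the carry.

```bash
python3 -m inch '[{"travel":[0,0,-0.3],"yaw":0},{"travel":[0,0,-0.4],"yaw":0},{"travel":[0,0,-0.4],"yaw":0},{"travel":[0,0,-0.5],"yaw":0},{"travel":[0,0,-0.5],"yaw":0},{"travel":[0,0,-0.5],"yaw":0},{"travel":[0,0,-0.5],"yaw":0},{"travel":[0,0,-0.4],"yaw":0},{"travel":[0,0,0],"yaw":0},{"travel":[0,0,0],"yaw":0}]'
python3 - <<'E'
from h import *
np.set_printoptions(precision=1,suppress=True)
s,p,r=st();y=r.apply([0,1,0]);print(p,np.degrees(np.arctan2(y[1],y[0])),s["finger_gap"],s["time_s"])
th=np.radians(38);c=np.array([np.cos(th),np.sin(th)]);lens=np.array([613.5,330])-45*c;F=lens-80*c;W=F-45*c;print(lens,F,W)
# better box-front/lens: depth cloud in camera axes
for n,bx in(("top",(140,205,160,225)),("side",(280,325,135,175))):
    I,D=manip.snapshot(n);m=np.zeros((480,640),bool);m[bx[2]:bx[3],bx[0]:bx[1]]=1;P=cloud(n,D,m);P=P[(P[:,2]>200)&(P[:,2]<255)&(np.hypot(P[:,0]-615,P[:,1]-330)<70)]
    a=(P[:,:2]-[613.5,330])@c;b=(P[:,:2]-[613.5,330])@np.array([-c[1],c[0]])
    print(n,"along",np.percentile(a,[1,99]),"across",np.percentile(b,[1,99]),"front z",np.median(P[a<np.percentile(a,4),2]))
plan(p,(W[0],W[1],254),r,59,20)
E
```

```text
time_s: 15.48
position: [501.3, -95.0, 255.9]
tcp_rot: [-0.0, 0.624, 0.781, -0.0]
force: [1.2, 0.2, -3.6]
finger_gap: 31.1
finger_force: 60.3
[501.3 -95.  255.9] 12.727144933697303 31.062714522908806 15.475
[578.  302.3] [515. 253.] [479.5 225.3]
top along [-44.6  44.8] across [-24.9  24.2] front z 222.44804715306987
side along [-45.9 -36.8] across [ 6.5 18.2] front z 224.0565372545055
{"travel":[0.63,0.10,0.00],"yaw":-0.49},{"travel":[0.63,0.13,0.00],"yaw":-0.49},{"travel":[0.62,0.16,0.00],"yaw":-0.49},{"travel":[0.61,0.20,0.00],"yaw":-0.49},{"travel":[0.60,0.23,0.00],"yaw":-0.49},{"travel":[0.59,0.26,0.00],"yaw":-0.49},{"travel":[0.57,0.29,0.00],"yaw":-0.49},{"travel":[0.56,0.32,0.00],"yaw":-0.49},{"travel":[0.54,0.34,0.00],"yaw":-0.49},{"travel":[0.52,0.37,0.00],"yaw":-0.49},{"travel":[0.50,0.40,0.00],"yaw":-0.49},{"travel":[0.48,0.42,0.00],"yaw":-0.49},
{"travel":[0.46,0.45,0.00],"yaw":-0.49},{"travel":[0.44,0.47,0.00],"yaw":-0.49},{"travel":[0.41,0.49,0.00],"yaw":-0.49},{"travel":[0.39,0.51,0.00],"yaw":-0.49},{"travel":[0.36,0.53,0.00],"yaw":-0.49},{"travel":[0.33,0.55,0.00],"yaw":-0.49},{"travel":[0.30,0.57,0.00],"yaw":-0.49},{"travel":[0.27,0.58,0.00],"yaw":-0.49},
```

```bash
python3 -m inch '[{"travel":[0.63,0.10,0],"yaw":-0.49},{"travel":[0.63,0.13,0],"yaw":-0.49},{"travel":[0.62,0.16,0],"yaw":-0.49},{"travel":[0.61,0.20,0],"yaw":-0.49},{"travel":[0.60,0.23,0],"yaw":-0.49},{"travel":[0.59,0.26,0],"yaw":-0.49},{"travel":[0.57,0.29,0],"yaw":-0.49},{"travel":[0.56,0.32,0],"yaw":-0.49},{"travel":[0.54,0.34,0],"yaw":-0.49},{"travel":[0.52,0.37,0],"yaw":-0.49},{"travel":[0.50,0.40,0],"yaw":-0.49},{"travel":[0.48,0.42,0],"yaw":-0.49}]'
python3 -m inch '[{"travel":[0.46,0.45,0],"yaw":-0.49},{"travel":[0.44,0.47,0],"yaw":-0.49},{"travel":[0.41,0.49,0],"yaw":-0.49},{"travel":[0.39,0.51,0],"yaw":-0.49},{"travel":[0.36,0.53,0],"yaw":-0.49},{"travel":[0.33,0.55,0],"yaw":-0.49},{"travel":[0.30,0.57,0],"yaw":-0.49},{"travel":[0.27,0.58,0],"yaw":-0.49},{"travel":[0,0,0],"yaw":0},{"travel":[0,0,0],"yaw":0}]'
python3 - <<'E'
from h import *
np.set_printoptions(precision=1,suppress=True)
s,p,r=st();y=r.apply([0,1,0]);print(p,np.degrees(np.arctan2(y[1],y[0])),s["finger_gap"])
for n in C:
    I,D=manip.snapshot(n)
    c=C[n];M=np.linalg.inv(np.array(c["cam_to_world"]));q=M@np.array([515,253,220,1]);u,v=int(c["fx"]*q[0]/q[2]+c["cx"]),int(c["fy"]*q[1]/q[2]+c["cy"])
    bx=(u-60,u+60,v-60,v+60);print(n,"focus px",u,v)
    cv2.imwrite(f"pics/f_{n}.png",cv2.resize(I[v-60:v+60,u-75:u+75],None,fx=3,fy=3,interpolation=2))
    for col in("red","white"):
        m=mask(I,col,bx);P=cloud(n,D,m);P=P[(P[:,2]>195)&(P[:,2]<250)]
        if len(P)>3:print(col,len(P),np.median(P,0),cv2.minEnclosingCircle(P[:,:2].astype(np.float32)),"z",np.percentile(P[:,2],[3,97]))
a=cv2.imread("pics/f_top.png");b=cv2.imread("pics/f_side.png");cv2.imwrite("pics/f.png",cv2.resize(np.hstack([a,b]),(800,320)))
E
```

```text
time_s: 17.08
position: [488.9, 97.9, 256.2]
tcp_rot: [0.0, 0.357, 0.934, 0.0]
force: [-1.0, 0.3, -3.5]
finger_gap: 30.8
finger_force: 60.2
time_s: 18.32
position: [480.4, 224.9, 256.2]
tcp_rot: [-0.0, 0.16, 0.987, -0.0]
force: [0.8, -0.8, -3.5]
finger_gap: 30.6
finger_force: 60.3
[480.4 224.9 256.2] 71.53846914663782 30.578519974979685
top focus px 204 241
red 203 [498.  197.  231.1] ((484.2884521484375, 204.5910186767578), 39.03093338012695) z [222.4 235.3]
side focus px 270 171
red 430 [468.5 195.5 232.1] ((477.6942443847656, 218.53553771972656), 45.5253791809082) z [218.3 234.8]
```

View pics/f.png

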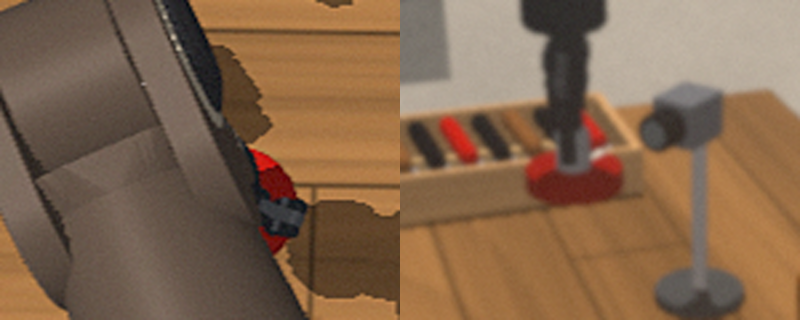

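The wheel hangs level in front of the lens. The white stripe is at side px ≈(270,168), and the projected focus point is (270,171). The mark height is ≈222 mm, so I'll lower it 2 mm, let it settle and check.

```bash
python3 -m inch '[{"travel":[0,0,0.07],"yaw":0},{"travel":[0,0,0],"yaw":0},{"travel":[0,0,0],"yaw":0},{"travel":[0,0,0],"yaw":0},{"travel":[0,0,0],"yaw":0},{"travel":[0,0,0],"yaw":0}]'
python3 - <<'E'
from h import *
I,D=manip.snapshot("side")
h=cv2.cvtColor(I,cv2.COLOR_BGR2HSV);m=np.zeros((480,640),bool);m[160:180,258:282]=1;m&=(h[...,1]<70)&(h[...,2]>150)
v,u=np.nonzero(m);P=cloud("side",D,m);k=(P[:,2]>215)&(P[:,2]<245);Q=P[k];print(len(u),len(Q),np.median(Q,0))
d=Q[:,:2].mean(0)-[480.4,224.9];print(np.degrees(np.arctan2(d[1],d[0])),np.hypot(*d))
I2,_=manip.snapshot("top");cv2.imwrite("pics/end.png",I2)
s=manip.read_state();print(s["position"],abs(s["joint_vel"]).max())
E
```

```text
time_s: 19.18
position: [480.5, 224.9, 254.5]
tcp_rot: [0.0, 0.16, 0.987, -0.0]
force: [0.4, 0.5, -3.9]
finger_gap: 31.0
finger_force: 60.2
11 11 [506.4907677  239.48974613 233.54684458]
28.88727915444509 27.888660017684927
[480.50015581 224.90347033 254.48617764] 0.000659621412464502
```

View pics/end.png

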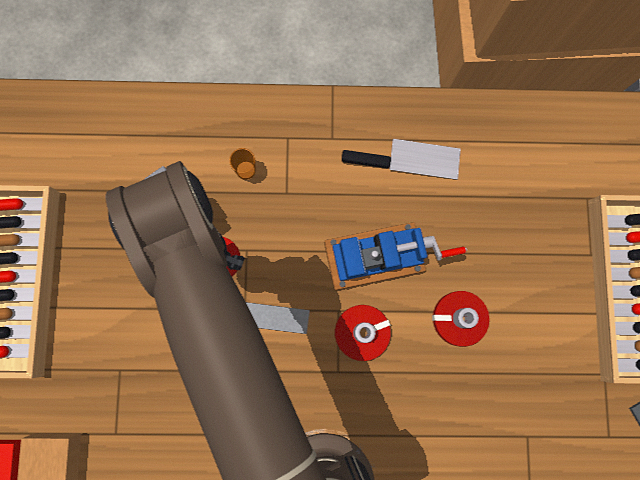

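The top view shows the arbor clamped upright and the glass, whetstone and cleaver in place. The stripe direction came from only 11 pixels and reads 29° against 38° expected, so I'll check it again by ray casting.

```bash
python3 - <<'E'
from h import *
I=np.mean([manip.snapshot("side")[0].astype(float) for _ in range(4)],0).astype(np.uint8)
h=cv2.cvtColor(I,cv2.COLOR_BGR2HSV)
for v in range(163,178):
    print(v," ".join("%3d/%3d"%(h[v,u,1],h[v,u,2]) for u in range(258,282)))
for uv in((262,170),(266,169),(270,168),(274,167)):
    q=plane("side",uv,231);d=q[:2]-[480.5,224.9];print(uv,q.round(1),np.degrees(np.arctan2(d[1],d[0])).round(1),np.hypot(*d).round(1))
c=C["side"];M=np.linalg.inv(np.array(c["cam_to_world"]))
for a in(28,38):
  for rr in(20,45):
    q=M@np.array([480.5+rr*np.cos(np.radians(a)),224.9+rr*np.sin(np.radians(a)),231,1]);print(a,rr,c["fx"]*q[0]/q[2]+c["cx"],c["fy"]*q[1]/q[2]+c["cy"])
E
```

```text
163  45/ 51  44/ 58  24/ 74  20/ 90  18/ 99  20/101  33/102  75/112 135/130 186/148 198/157 203/157 204/151 187/143 157/133 129/125 118/121 117/120 118/119 120/121 122/134 124/161 125/192 127/209
164  55/ 51  42/ 54  25/ 72  23/ 90  21/ 98  20/100  26/100  63/106 118/121 175/131 194/138 199/137 191/135 167/133 129/132 103/129 102/127 114/125 118/121 119/124 119/131 124/150 125/176 126/203
165  55/ 51  45/ 57  30/ 69  18/ 87  21/ 98  21/ 99  26/ 99  53/105 106/113 160/121 176/129 171/131 156/132 130/133  94/144  78/150  86/148 109/143 119/143 121/146 122/152 125/161 125/180 128/201
166  51/ 50  46/ 55  33/ 69  21/ 85  21/ 97  18/ 98  23/ 99  45/102  89/112 129/125 127/141 113/149 106/156 100/161  91/171  84/176  95/174 114/172 124/168 125/172 124/177 125/179 125/186 126/195
167  52/ 49  38/ 53  31/ 66  23/ 87  18/ 97  18/ 98  23/ 99  43/102  67/115  86/143  79/171  72/188  74/192  85/191  97/192 100/188 110/183 119/178 125/174 124/175 122/173 123/172 127/171 124/171
168  60/ 51  50/ 56  30/ 67  21/ 85  18/ 97  21/ 99  25/101  33/107  49/134  53/172  52/202  53/212  60/207  82/198 107/
[... 1474 characters left out ...]
2  79/100  83/101  96/ 98 110/ 97 137/ 97 163/ 97 177/ 98 181/ 97 183/ 99 174/104 191/108 190/118 194/129 198/135 198/143 200/143 184/133 158/123 133/123 125/126 122/127
177 129/ 99 126/ 99 135/ 96 134/ 97 148/ 95 149/ 96 159/ 96 175/ 96 179/ 97 189/ 96 178/ 96 179/ 97 181/ 97 190/ 98 183/103 187/105 184/112 185/120 190/121 177/115 153/113 132/120 123/126 121/129
(262, 170) [491.6 244.3 231. ] 60.4 22.4
(266, 169) [502.5 247.3 231. ] 45.5 31.4
(270, 168) [513.6 250.4 231. ] 37.6 41.8
(274, 167) [524.8 253.4 231. ] 32.8 52.7
28 20 265.5885804547576 171.18103003135334
28 45 273.0127936302016 168.3128421933448
38 20 264.5495041497582 170.83450761055246
38 45 270.6829890166425 167.55331128648112
```

The stripe tip at px ≈(270.5,167.5) matches the 38° prediction (270.7,167.6). I'm handing in.

```bash
python3 -c "
from rig import manip
print(manip.sign_off())"
```

```text
the job is handed in; nothing more can be done
None
```

The job is handed in (the hand-in gave no verdict): vise cranked tight on the block, and the wheel gripped, still and level in front of the lens with its mark measured close to the focus point and the bystanders where they started.

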